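# Put the bathroom things back on their outline pads

## Task

Put the washing things back where their low-vision owner can find them: stand the steel travel cup inside the round outline with its black lid pressed home on it, and set the green scalp massager inside the round-ended outline and the white soap saucer inside the square-cornered one, each upright, centred and lined up lengthwise with its outline. Leave the blue pill organizer and the ceramic tumbler where they are.

Things in the scene. Friction and masses are not known exactly. Their poses are not given: they have to be found in the camera images.
- cup: Open brushed-steel travel cup with a blue band, standing upright, 105 mm tall, 56 mm across at the foot, 62 mm at the rim; wall 3 mm, so the mouth is 56 mm inside; about 0.2 kg. Origin: centre of its underside, z up. Loose; round, so its yaw does not matter. Grip it round the outside near the rim (about 22 mm below it).
- lid: Black press-in lid of the cup, right way up, 0.05 kg. Tapered plug 50 mm across (42 at its tip), 8 mm deep; disc 66 mm across, its top 14 mm above the origin; steel knob 20 mm across, from 14 to 40 mm above the origin, to lift it by. Origin: centre of the plug's underside, z up. 3 mm clearance all round in the cup; home, the disc rests on the rim and its origin is 97 mm above the cup's.
- massager: Green silicone scalp massager, stiff, lying bristles down: an oblong body with round ends, 92 mm long (x) by 52 mm wide (y), its top 26 mm up, with a light green grip on top, 50 mm long (x), 24 mm wide (y), from 26 to 60 mm above the origin. Origin: centre of the underside. Loose, about 0.09 kg.
- saucer: White ceramic soap saucer with blue ridges inside: a rectangular open tray 88 mm long (x), 56 mm wide (y), 26 mm tall, walls 6 mm. Origin: centre of the underside. Loose, about 0.17 kg. Can be gripped across its outside width.
- pad_round: Fixed navy pad, 122 mm (x) by 90 mm (y), 2.5 mm thick, bearing a yellow circle outline, 76 mm inside diameter: the cup's place. Origin: centre of the underside, which is also the outline's centre in plan. All three pads have the same size and colour and differ only in the outline.
- pad_oblong: Fixed navy pad, 122 by 90 mm, 2.5 mm thick, bearing a yellow oblong outline with fully round ends, 108 mm long (x) by 68 mm wide (y) inside: the massager's place. Origin: centre of the underside; x along the outline's length.
- pad_rect: Fixed navy pad, 122 by 90 mm, 2.5 mm thick, bearing a yellow rectangle outline with square corners, 104 mm long (x) by 72 mm wide (y) inside: the saucer's place. Origin: centre of the underside; x along the outline's length.
- organizer: Blue seven-day pill organizer with light blue flip lids, 150 mm long (x), 34 mm wide, 25 mm tall, loose, to be left alone. Origin: centre of the underside.
- tumbler: White ceramic tumbler, 72 mm across the rim, 90 mm tall, open, loose, to be left alone. Origin: centre of the underside.
There are look-alikes about, which are no part of the job. Leave any purple or red look-alike of the pad_round alone.

How it is judged:
At the end, for the whole second after the job is handed in: Cup, massager and saucer upright on their own pads, within 12 mm of the outline's centre; massager within 0.4 and saucer within 0.3 rad of its length (either way round); lid home in the cup: within 7 mm of its axis, origin 93 to 101 mm above the cup's, level; all at rest (horizontal distance between cup and pad_round below 0.012 m and z of cup in the frame of pad_round below 0.006 m and angle between each of cup, massager, saucer, lid's own z axis and vertical below 0.1 rad and horizontal distance between massager and pad_oblong below 0.012 m and z of massager in the frame of pad_oblong below 0.006 m and angle between the x axis of massager and the x axis of pad_oblong, either way round below 0.4 rad and horizontal distance between saucer and pad_rect below 0.012 m and z of saucer in the frame of pad_rect below 0.006 m and angle between the x axis of saucer and the x axis of pad_rect, either way round below 0.3 rad and horizontal distance between lid and cup below 0.007 m and z of lid in the frame of cup between 0.093 and 0.101 m and linear speed of each of cup, lid, massager, saucer below 0.02 m/s); the robot touches nothing.
It fails at once if the pill organizer is moved more than 20 mm (distance of organizer from where it was at the start of the episode above 0.02 m).
It fails at once if the tumbler is moved more than 20 mm (distance of tumbler from where it was at the start of the episode above 0.02 m).
It also fails if it takes over 115 s, if anything falls off the work surface, if the arm or the gripper's body presses on something with over 40 N, if the wrist force passes 120 N, or if a joint passes its speed limit or range.

## Robot

A 6-joint arm with a two-finger parallel gripper is mounted at the origin on the work surface. World frame = base frame: x ahead of the robot, y to its left, z up, the work surface at z = 0. Lengths are in m, angles in rad, forces in N, time in s.
With the tool pointing down it reaches from about 0.3 to 0.775 m from the base axis. Payload 14.6 kg.
Tool frame: the origin (TCP) lies at the centre of the arm's flange, where the gripper is bolted on; the fingertips stand 199 mm ahead of it and the grasp point (between the pads) lies 180 mm ahead of it; z points along the fingers, y is the line along which they close (so a half turn about z gives the same grasp; the last joint's range is limited). The gripper opens to 94 mm and grips with 3 to 60 N. Pads are 16 mm wide; open, the fingers measure 119 mm over their backs; the gripper's body (75 mm by 177 mm) begins 78 mm behind the grasp point.
Start: joints at [-1.357, 0.3, 1.521, -0, 1.321, -0.067], TCP at [0.152, -0.528, 0.405] pointing down, gripper open.
Joint ranges: [-3.03, 3.03], [-0.79, 2.21], [0.23, 2.52], [-1.04, 4.18], [0, 3.07], [-2.55, 2.55]. Speed limits (rad/s): [2.22, 2.22, 2.57, 3.14, 3.14, 3.14].

## Interface

Orientations are given as [roll, pitch, yaw] about the fixed x, y, z axes, in that order (R = Rz(yaw) Ry(pitch) Rx(roll)).
In Python, from station import ctrl gives the robot as it stands. The module is installed in compiled form; this text tells all that it offers.
- The arm moves only by the tool servo_tool, never from a script. Its argument "motion" is a list of rows, each a list of 5 numbers: the closure, from 0 (fully open) to 1 (shut), then the shift along the world's x, y, z in cm, then the turn about the world's z in degrees. A call has 1 to 20 rows; each row is the pose to reach, as a shift and turn from the pose commanded when the call began; what a row does not reach only later rows make up. A row lasts 1/8 s, in which the tool goes at most 62.5 mm and 10.7 degrees, less where a joint would pass 70% of its speed; a pose out of reach is approached as far as the arm can. A call with a gripper value outside its range is refused whole. The fingers move at their own pace and stop on an object; "squeeze" is the grip in N (left out, the last holds). Time passes only in rows, so rows that repeat a pose let the fingers close. It gives the time, the measured TCP pose, the force, the opening and the grip force at its end, in the units of the state.
- ctrl.get_obs(): the state, without advancing time (a new reading comes with each control period).
- ctrl.camera(name): name is "scene" or "top" or "wrist"; returns a dict with "image" (420x560x3 uint8, red, green, blue), "fx", "fy", "cx", "cy" (pixels), "dist" ([k1, k2, p1, p2, k3] as OpenCV has them; the pictures are not rectified), "camera_from_world" (4x4, takes a point from world to camera coordinates); the wrist camera has in their place "hand_eye" (4x4, takes a point from camera to tool coordinates, whose origin is the TCP and whose axes are the flange's). Camera axes: x right, y up, looking along -z (the intrinsics and any distortion apply to the point x, -y, -z); pixel columns grow to the right and rows downward; lengths in m; the calibration is good to about 2 mm. A picture is of the moment at which its call begins: read the wrist's pose just before it. There is no depth.
- ctrl.hand_in(): hands the job in; it is judged then, once.
The state is a dict: "time_s": time; "qpos": joint angles; "joint_vel": joint speeds; "tau": joint torques, N m; "ee_pos": TCP position; "eef_rot": TCP orientation; "force": force on the tool from outside, world axes, zero at the start; "moment": the same for the moment, N m; "grip_width": finger opening in m; "grip_force": force on a finger pad.
Only numpy, scipy, OpenCV 4.12 (cv2) and the standard library are available. Lean on these libraries where they do the work, as an engineer would, in place of code of your own. Each camera call takes 0.05 s, during which the arm holds its last target. There are 200 camera calls.

## Working session

There is one attempt and no reset: what is moved stays moved. The work goes in short steps, Python scripts to look and compute and a tool call to move; the robot and the scene stay as the last step left them, time stands still between calls to the robot, and variables do not carry over. Pictures are saved under pics/ and viewed, at most 15 in all, crops included, and the job is handed in when it is done.

Besides the shell and the picture viewer there is one more tool, called after "Call:" by a JSON object that holds its "api" and its "payload". servo_tool: Moves the arm, as the interface text tells. Its arguments: {"type":"object","properties":{"motion":{"type":"array","items":{"type":"array","items":{"type":"number"}}},"squeeze":{"type":"number"}},"required":["motion"]}

```bash
mkdir -p pics
cat > h.py <<'E'
import numpy as np, cv2
from station import ctrl
from scipy.spatial.transform import Rotation as R
def grab(name):
    o=ctrl.get_obs(); c=ctrl.camera(name)
    c['K']=np.array([[c['fx'],0,c['cx']],[0,c['fy'],c['cy']],[0,0,1.]]); c['D']=np.array(c['dist'],float)
    if 'hand_eye' in c:
        T=np.eye(4); T[:3,:3]=R.from_euler('xyz',o['eef_rot']).as_matrix(); T[:3,3]=o['ee_pos']
        c['wc']=T@np.array(c['hand_eye'])
    else: c['wc']=np.linalg.inv(np.array(c['camera_from_world']))
    c['bgr']=np.ascontiguousarray(c['image'][:,:,::-1]); return c
def cast(c,px,z):
    px=np.array(px,float).reshape(-1,1,2)
    n=cv2.undistortPoints(px,c['K'],c['D']).reshape(-1,2)
    d=np.c_[n[:,0],-n[:,1],-np.ones(len(n))]@c['wc'][:3,:3].T
    o=c['wc'][:3,3]; return (o+d*((z-o[2])/d[:,2])[:,None])[:,:2]
def proj(c,P):
    P=np.atleast_2d(np.array(P,float)); q=(np.c_[P,np.ones(len(P))]@np.linalg.inv(c['wc']).T)[:,:3]
    q=q*[1,-1,-1]
    return cv2.projectPoints(q,np.zeros(3),np.zeros(3),c['K'],c['D'])[0].reshape(-1,2)
E
python3 - <<'E'
from h import *
print(ctrl.get_obs())
for n in("top","scene"):
    c=grab(n); cv2.imwrite(f'pics/{n}0.png',c['bgr']); print(n,c['wc'][:3,3].round(3),c['fx'])
E
```

```text
{'time_s': 0.0, 'qpos': array([-1.35662850e+00,  3.00428545e-01,  1.52159303e+00,  7.74821728e-06,
        1.32068558e+00, -6.65973804e-02]), 'joint_vel': array([-0.00047987, -0.00098349, -0.0001999 ,  0.00123908, -0.00127022,
        0.0011975 ]), 'tau': array([-1.01573660e-03, -5.31809378e+01, -3.52740347e+01,  7.07675703e-02,
        2.44266016e-02, -8.34732919e-05]), 'ee_pos': array([ 0.15239016, -0.5284231 ,  0.40410449]), 'eef_rot': array([-3.14048113e+00, -8.16560021e-05,  2.80763241e-01]), 'force': array([0.40188053, 0.48703937, 0.32449906]), 'moment': array([-0.01004926, -0.00323323,  0.00874928]), 'grip_force': 0.0, 'grip_width': 0.094115629464025}
top [ 4.630e-01 -1.000e-03  1.473e+00] 479.65044990272685
scene [1.032 0.671 0.968] 432.2968781519008
```

View pics/top0.png

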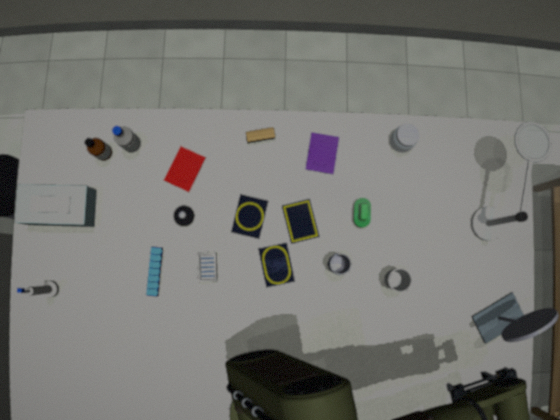

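View pics/scene0.png

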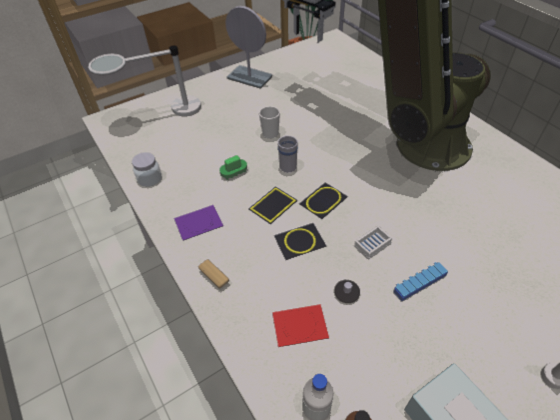

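The top view shows the cup at (337,264), since the scene view shows its banded twin at (288,153). The tumbler is at (397,279), the lid at (184,215), the massager at (362,212), the saucer at (207,266) and the organizer at (154,272). The navy pads are round (250,215), rectangular (300,220) and oblong (277,264). The red pad (185,169) and purple pad (322,153) are decoys.

Next I measure them and confirm in an enlarged crop.

```bash
cat > m.py <<'E'
from h import *
def comps(mask,minA=30):
    n,l,s,ce=cv2.connectedComponentsWithStats(mask.astype(np.uint8))
    return [(l==i).astype(np.uint8) for i in range(1,n) if s[i,4]>=minA]
def rect(c,m,z):
    k=max(cv2.findContours(m,cv2.RETR_EXTERNAL,cv2.CHAIN_APPROX_NONE)[0],key=cv2.contourArea)
    w=cast(c,k.reshape(-1,2),z); (x,y),(a,b),t=cv2.minAreaRect((w*1000).astype(np.float32))
    if a<b: a,b,t=b,a,t+90
    return np.round([x,y,a,b,(t+90)%180-90],1)   # mm, angle of long axis deg from x
E
python3 - <<'E'
from m import *
c=grab('top'); im=c['bgr']; h,s,v=cv2.split(cv2.cvtColor(im,cv2.COLOR_BGR2HSV)); 
roi=np.zeros(h.shape,bool); roi[185:310,140:420]=1
print('px hsv', {k:(h[p],s[p],v[p]) for k,p in dict(pad=(215,250),cup=(264,337),lid=(222,184),mas=(212,362),sau=(266,207),table=(240,340),yel=(199,250)).items()})
for m in comps(roi&(v<75),100):
    m=cv2.morphologyEx(m,cv2.MORPH_CLOSE,np.ones((7,7)))
    print('dark',np.argwhere(m).mean(0)[::-1].round(),rect(c,m,.0025))
for m in comps(roi&(h>35)&(h<85)&(s>100)): print('green',rect(c,m,.026))
for m in comps(roi&(h>90)&(h<125)&(s>90)&(v>75),20): print('blue',np.argwhere(m).mean(0)[::-1].round(),rect(c,m,.02))
cv2.imwrite('pics/crop1.png',cv2.resize(im[180:310,140:420],None,fx=2.8,fy=2.8,interpolation=cv2.INTER_CUBIC))
E
```

```text
px hsv {'pad': (np.uint8(114), np.uint8(124), np.uint8(33)), 'cup': (np.uint8(30), np.uint8(5), np.uint8(148)), 'lid': (np.uint8(138), np.uint8(47), np.uint8(27)), 'mas': (np.uint8(66), np.uint8(129), np.uint8(136)), 'sau': (np.uint8(105), np.uint8(35), np.uint8(132)), 'table': (np.uint8(15), np.uint8(7), np.uint8(150)), 'yel': (np.uint8(115), np.uint8(143), np.uint8(34))}
dark [253. 201.] [646.5  67.7  85.7  36.6  78.4]
dark [300. 221.] [596.4 -80.6  99.8  68.   15.5]
dark [249. 216.] [606.8  77.1  68.2  67.9   1.6]
dark [184. 216.] [603.3 280.3  59.8  59.1 -88.5]
dark [246. 231.] [567.1  84.5  86.1  37.1  78.4]
dark [276. 265.] [459.8 -10.  102.9  63.5  12.8]
dark [404. 281.] [ 417.3 -404.8   58.1   37.4   -9.7]
green [ 6.237e+02 -2.671e+02  8.340e+01  4.650e+01  2.000e-01]
blue [154. 271.] [429.5 360.9 146.3  34.   -3.6]
```

View pics/crop1.png

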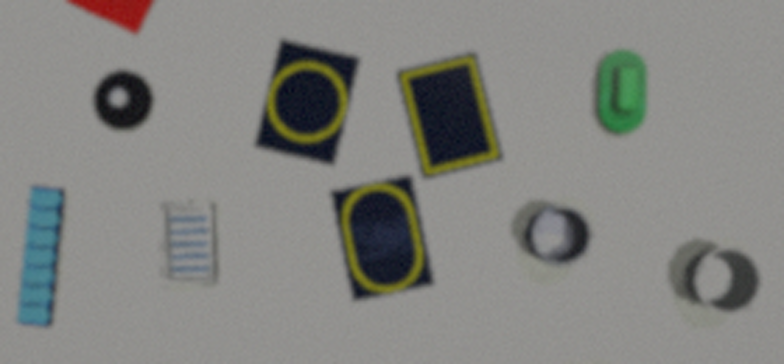

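The crop confirms the pads by outline. At (308,102) is the circle, at (450,115) the square-cornered outline, and at (382,238) the round-ended one. The can at (558,234) has a dark steel, bluish rim, so it is the cup. The wider pale one at (727,278) is the tumbler. I start with the massager.

Call:
{"api": "servo_tool", "payload": {"motion": [[0, 47, 26, -5, -16], [0, 47, 26, -5, -16], [0, 47, 26, -5, -16], [0, 47, 26, -5, -16], [0, 47, 26, -5, -16], [0, 47, 26, -5, -16], [0, 47, 26, -5, -16], [0, 47, 26, -5, -16], [0, 47, 26, -5, -16], [0, 47, 26, -5, -16], [0, 47, 26, -5, -16], [0, 47, 26, -5, -16], [0, 47, 26, -5, -16], [0, 47, 26, -5, -16]]}}

```text
time_s: 1.9
ee_pos: [0.6221, -0.2688, 0.3549]
eef_rot: [3.141, -0.0, 0.001]
force: [0.5, -0.3, -0.7]
grip_width: 0.0942
grip_force: 0.0
```

Run:
```python
from m import *
o=ctrl.get_obs(); print(o['ee_pos'],o['eef_rot'])
c=grab('wrist'); im=c['bgr']; cv2.imwrite('pics/w1.png',im); print(c['wc'].round(3))
h,s,v=cv2.split(cv2.cvtColor(im,cv2.COLOR_BGR2HSV))
for m in comps((h>35)&(h<85)&(s>80),200): print('green',np.argwhere(m).mean(0)[::-1].round(),rect(c,m,.0),rect(c,m,.026))
for m in comps((h>35)&(h<85)&(s>80)&(v>150),200): print('grip?',np.argwhere(m).mean(0)[::-1].round(),rect(c,m,.06))
t=grab('top'); cv2.imwrite('pics/top1.png',t['bgr'])
```

```text
[ 0.62207681 -0.26882417  0.35492213] [ 3.14148665e+00 -2.87073308e-04  9.01172034e-04]
[[ 0.001  0.968  0.25   0.695]
 [-1.     0.001  0.001 -0.269]
 [ 0.001 -0.25   0.968  0.336]
 [ 0.     0.     0.     1.   ]]
green [282. 202.] [ 618.  -269.8   98.9   54.8   -1.1] [ 623.9 -269.8   91.2   50.6   -1.1]
```

View pics/w1.png

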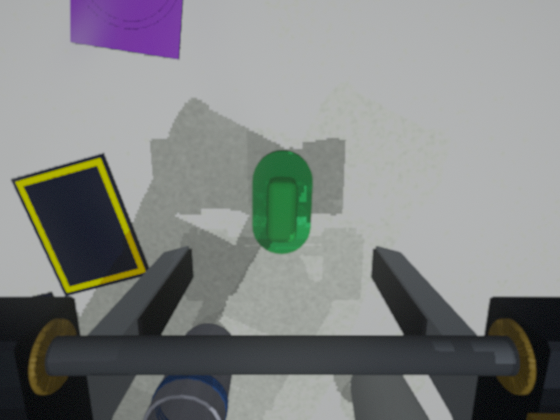

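The wrist view shows the massager at (282,202), 91×51 mm, which matches its size. It is at (0.624, -0.270), yaw -1°. I grasp it by its grip.

Call:
{"api": "servo_tool", "payload": {"motion": [[0, 0.2, -0.1, -6, -1], [0, 0.2, -0.1, -10, -1], [0, 0.2, -0.1, -12.5, -1], [0, 0.2, -0.1, -12.5, -1], [1, 0.2, -0.1, -12.5, -1], [1, 0.2, -0.1, -12.5, -1], [1, 0.2, -0.1, -12.5, -1], [1, 0.2, -0.1, -12.5, -1], [1, 0.2, -0.1, -12.5, -1], [1, 0.2, -0.1, -12.5, -1], [1, 0.2, -0.1, -8, -1], [1, 0.2, -0.1, -2, -1]], "squeeze": 20}}

```text
time_s: 3.5
ee_pos: [0.6243, -0.2694, 0.3345]
eef_rot: [-3.14, 0.003, -0.016]
force: [0.2, -0.7, 0.1]
grip_width: 0.0173
grip_force: 0.0
```

Run:
```python
from m import *
o=ctrl.get_obs(); print(o['ee_pos'],o['eef_rot'],o['grip_width'],o['grip_force'])
c=grab('wrist'); im=c['bgr']; cv2.imwrite('pics/w2.png',im)
h,s,v=cv2.split(cv2.cvtColor(im,cv2.COLOR_BGR2HSV))
zb=o['ee_pos'][2]-.23+.026
for m in comps((h>35)&(h<85)&(s>80),200): print('green',np.argwhere(m).mean(0)[::-1].round(),rect(c,m,zb),zb)
# pads: rect via filled navy+yellow in top
t=cv2.imread('pics/top1.png')
```

```text
[ 0.62427167 -0.26938786  0.33449791] [-3.14023496e+00  2.83362135e-03 -1.58701141e-02] 0.0172718932472282 0.0
green [282. 208.] [ 650.3 -270.1   58.7   32.9   -0.9] 0.13049790791414562
```

The fingers close at about 80 mm/s, so they had not reached the grip when I lifted. I open and repeat with more closing time.

Call:
{"api": "servo_tool", "payload": {"motion": [[0.4, 0, 0, 0, 0], [0.4, 0, 0, 0, 0], [0.4, 0, 0, 0, 0], [0.4, 0, 0, 0, 0], [0.4, 0, 0, 0, 0]]}}

```text
time_s: 4.18
ee_pos: [0.6244, -0.2695, 0.3342]
eef_rot: [-3.141, 0.001, -0.016]
force: [-0.2, 0.3, -0.4]
grip_width: 0.056
grip_force: 0.0
```

Run:
```python
from m import *
o=ctrl.get_obs(); print(o['ee_pos'],o['eef_rot'],o['grip_width'],o['grip_force'])
c=grab('wrist'); im=c['bgr']
h,s,v=cv2.split(cv2.cvtColor(im,cv2.COLOR_BGR2HSV))
for m in comps((h>35)&(h<85)&(s>80),200): print('green',np.argwhere(m).mean(0)[::-1].round(),rect(c,m,.026))
```

```text
[ 0.62442898 -0.26948635  0.33422477] [-3.14132403e+00  5.10183138e-04 -1.59779929e-02] 0.05602252036947046 0.0
green [281. 209.] [ 624.2 -269.5   91.9   50.9   -1.9]
```

Call:
{"api": "servo_tool", "payload": {"motion": [[0.4, 0, 0, -5, 0], [0.4, 0, 0, -9, 0], [0.4, 0, 0, -10.5, 0], [0.4, 0, 0, -10.5, 0], [1, 0, 0, -10.5, 0], [1, 0, 0, -10.5, 0], [1, 0, 0, -10.5, 0], [1, 0, 0, -10.5, 0], [1, 0, 0, -10.5, 0], [1, 0, 0, -10.5, 0], [1, 0, 0, -10.5, 0], [1, 0, 0, -10.5, 0], [1, 0, 0, -6, 0], [1, 0, 0, -2, 0], [1, 0, 0, -2, 0]], "squeeze": 20}}

```text
time_s: 6.1
ee_pos: [0.6246, -0.2696, 0.318]
eef_rot: [3.139, -0.005, -0.016]
force: [0.0, -0.1, -2.4]
grip_width: 0.0242
grip_force: 20.0
```

Run:
```python
from m import *
o=ctrl.get_obs(); print(o['ee_pos'],o['eef_rot'],o['grip_width'],o['grip_force'])
c=grab('wrist'); im=c['bgr']
h,s,v=cv2.split(cv2.cvtColor(im,cv2.COLOR_BGR2HSV))
zb=o['ee_pos'][2]-.229+.026
for m in comps((h>35)&(h<85)&(s>80),200): print('green',np.argwhere(m).mean(0)[::-1].round(),rect(c,m,zb),zb)
```

```text
[ 0.62464229 -0.26958763  0.3179599 ] [ 3.13926739 -0.0048803  -0.01595633] 0.024162394561944706 19.994582533836365
green [282. 248.] [ 625.8 -270.6   92.6   50.8   -1.7] 0.11495990192098537
```

Call:
{"api": "servo_tool", "payload": {"motion": [[1, 0, 0, 6, 0], [1, -16.5, 26, 8, 14.5], [1, -16.5, 26, 8, 14.5], [1, -16.5, 26, 8, 14.5], [1, -16.5, 26, 8, 14.5], [1, -16.5, 26, 8, 14.5], [1, -16.5, 26, 8, 14.5], [1, -16.5, 26, 8, 14.5], [1, -16.5, 26, 8, 14.5], [1, -16.5, 26, 8, 14.5]]}}

```text
time_s: 7.4
ee_pos: [0.4598, -0.0101, 0.3941]
eef_rot: [-3.141, 0.001, 0.236]
force: [-0.6, -0.2, -1.2]
grip_width: 0.0237
grip_force: 20.0
```

Run:
```python
from m import *
o=ctrl.get_obs(); print(o['ee_pos'],o['eef_rot'],o['grip_width'],o['grip_force'])
c=grab('wrist'); im=c['bgr']; cv2.imwrite('pics/w3.png',im)
h,s,v=cv2.split(cv2.cvtColor(im,cv2.COLOR_BGR2HSV))
for m in comps((h>20)&(h<35)&(s>120)&(v>80),200): print('yel',np.argwhere(m).mean(0)[::-1].round(),rect(c,m,.0025))
zb=o['ee_pos'][2]-.229+.026
for m in comps((h>35)&(h<85)&(s>80),400): print('green',np.argwhere(m).mean(0)[::-1].round(),rect(c,m,zb),zb)
```

```text
[ 0.45977873 -0.01014637  0.39410113] [-3.14125178e+00  9.50341479e-04  2.35939014e-01] 0.02372184533209303 19.99459594488144
yel [229.  39.] [592.7  72.9  88.   57.8 -76.4]
yel [387.  67.] [595.4 -81.2 117.4  85.3  15.4]
yel [282. 156.] [488.7  -2.2  80.8  57.  -74.9]
yel [217. 357.] [249.8  16.1  99.   13.5   8.2]
yel [347. 360.] [ 284.9 -130.3   98.6   13.6   17.6]
yel [403. 416.] [ 222.7 -223.2  149.9    8.8  -76.3]
green [282. 247.] [460.2 -10.5  93.7  51.2  13.5] 0.1911011257711437
```

View pics/w3.png

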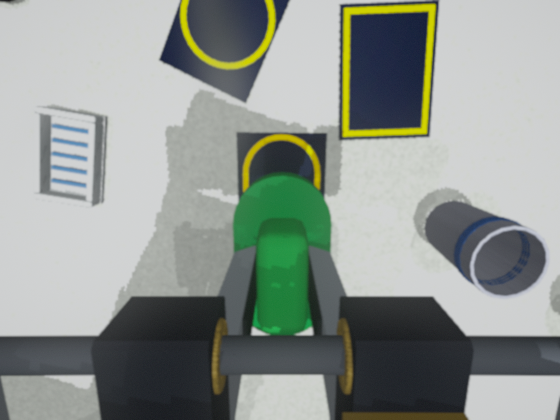

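The view shows the massager held over the oblong pad, whose far arc is at (282,156), with the cup rim at (508,260) and the saucer at (72,155). The massager is at (460.2, -10.5) mm and the pad at (459.8, -10). I lower it and release.

Call:
{"api": "servo_tool", "payload": {"motion": [[1, 0, 0, -6, -0.7], [1, 0, 0, -11, -0.7], [1, 0, 0, -14.5, -0.7], [1, 0, 0, -15.8, -0.7], [1, 0, 0, -16.2, -0.7], [1, 0, 0, -16.2, -0.7], [0.5, 0, 0, -16.2, -0.7], [0.5, 0, 0, -16.2, -0.7], [0.5, 0, 0, -16.2, -0.7], [0.5, 0, 0, -14, -0.7], [0.2, 0, 0, -8, -0.7], [0, 0, 0, -3, -0.7], [0, -2, 23.5, -3, -13], [0, -2, 23.5, -3, -13], [0, -2, 23.5, -3, -13], [0, -2, 23.5, -3, -13], [0, -2, 23.5, -3, -13], [0, -2, 23.5, -3, -13], [0, -2, 23.5, -3, -13]]}}

```text
time_s: 9.82
ee_pos: [0.4397, 0.2245, 0.3647]
eef_rot: [3.142, -0.0, 0.009]
force: [0.1, 0.4, -0.6]
grip_width: 0.0939
grip_force: 0.0
```

Run:
```python
from m import *
o=ctrl.get_obs(); print(o['ee_pos'],o['eef_rot'],o['grip_width'],o['grip_force'])
c=grab('wrist'); im=c['bgr']; cv2.imwrite('pics/w4.png',im)
h,s,v=cv2.split(cv2.cvtColor(im,cv2.COLOR_BGR2HSV))
for m in comps((h>20)&(h<35)&(s>120)&(v>80),200): print('yel',np.argwhere(m).mean(0)[::-1].round(),rect(c,m,.0025))
for m in comps((h>35)&(h<85)&(s>80),400): print('green',np.argwhere(m).mean(0)[::-1].round(),rect(c,m,.0285))
m=((h>95)&(h<125)&(s>70)&(v>70)).astype(np.uint8)
m=cv2.morphologyEx(m,cv2.MORPH_CLOSE,np.ones((15,15)))
for m in comps(m,400): print('blue',np.argwhere(m).mean(0)[::-1].round(),rect(c,m,.008),m.sum())
```

```text
[0.43967538 0.22449162 0.36471807] [ 3.14155482e+00 -4.32312024e-05  8.64247869e-03] 0.09387813520155569 0.0
yel [456.  36.] [586.7  75.4  88.5  47.5 -89.8]
yel [510. 172.] [458.    0.8 119.6  63.7   3.2]
yel [529. 362.] [263.9 -42.6  81.5  16.3  12.5]
green [536. 182.] [457.1   2.6  96.1  42.5  11.3]
blue [132. 203.] [425.7 365.6 156.6  42.4  -3.6] 6729
blue [308. 191.] [446.5 198.9  57.3  39.4   4.2] 2438
```

View pics/w4.png

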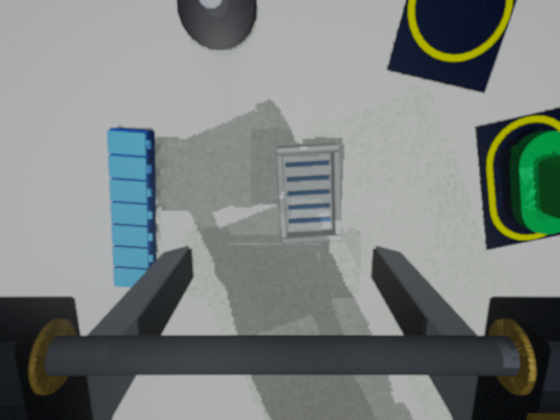

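The view shows the saucer at (310,193), its rim corners near (277,147), (341,145), (341,238) and (284,241). The organizer is at (132,207), the lid at (215,15), and the massager sits within its outline at right.

Run:
```python
from m import *
c=grab('wrist'); im=c['bgr']
w=cast(c,[(277,147),(341,145),(341,238),(284,241)],.026); print((w*1000).round(1)); print(rect(c,cv2.fillPoly(np.zeros((420,560),np.uint8),[np.array([(277,147),(341,145),(341,238),(284,241)])],1),.026))
cv2.imwrite('pics/w4c.png',cv2.resize(im[125:260,255:365],None,fx=4.4,fy=4.4,interpolation=cv2.INTER_CUBIC))
```

```text
[[489.5 228.4]
 [491.7 173.1]
 [407.4 169. ]
 [404.  221.5]]
[448.  198.7  86.4  55.5   2.9]
```

View pics/w4c.png

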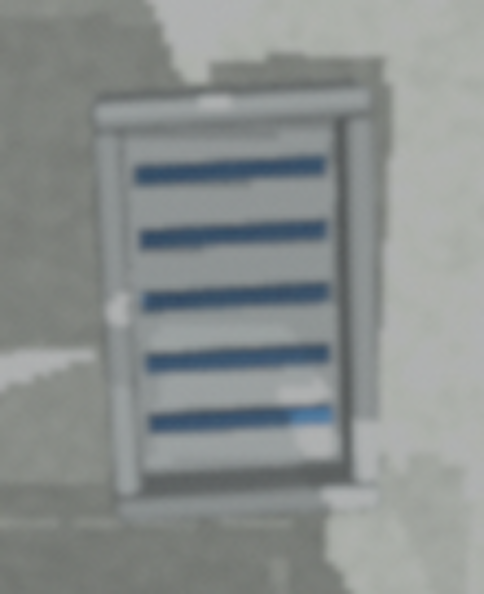

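Call:
{"api": "servo_tool", "payload": {"motion": [[0, 0.8, -2.6, -4, 3.5], [0, 0.8, -2.6, -10, 3.5], [0, 0.8, -2.6, -14, 3.5], [0, 0.8, -2.6, -16.1, 3.5], [0, 0.8, -2.6, -16.1, 3.5], [1, 0.8, -2.6, -16.1, 3.5], [1, 0.8, -2.6, -16.1, 3.5], [1, 0.8, -2.6, -16.1, 3.5], [1, 0.8, -2.6, -16.1, 3.5], [1, 0.8, -2.6, -16.1, 3.5], [1, 0.8, -2.6, -16.1, 3.5], [1, 0.8, -2.6, -16.1, 3.5], [1, 0.8, -2.6, -16.1, 3.5], [1, 0.8, -2.6, -13, 3.5], [1, 0.8, -2.6, -7, 3.5], [1, 0.8, -2.6, -1, 3.5], [1, 0.8, -2.6, 2, 3.5], [1, 0.8, -2.6, 2, 3.5]], "squeeze": 25}}

```text
time_s: 12.18
ee_pos: [0.4474, 0.1996, 0.3863]
eef_rot: [-3.141, -0.003, 0.071]
force: [-0.1, 0.4, -1.7]
grip_width: 0.0559
grip_force: 25.0
```

Run:
```python
from m import *
o=ctrl.get_obs(); print(o['ee_pos'],o['eef_rot'],o['grip_width'],o['grip_force'])
```

```text
[0.4473849  0.19955717 0.38625636] [-3.14061828 -0.00348363  0.07139309] 0.05590670849429672 24.99671844765544
```

Call:
{"api": "servo_tool", "payload": {"motion": [[1, 14.8, -28, 0, 11.4], [1, 14.8, -28, 0, 11.4], [1, 14.8, -28, 0, 11.4], [1, 14.8, -28, 0, 11.4], [1, 14.8, -28, 0, 11.4], [1, 14.8, -28, 0, 11.4], [1, 14.8, -28, 0, 11.4], [1, 14.8, -28, -6, 11.4], [1, 14.8, -28, -8, 11.4], [1, 14.8, -28, -8, 11.4]]}}

```text
time_s: 13.42
ee_pos: [0.5949, -0.0789, 0.303]
eef_rot: [-3.14, 0.003, 0.272]
force: [-0.0, -1.2, -1.2]
grip_width: 0.0562
grip_force: 25.0
```

Run:
```python
from m import *
o=ctrl.get_obs(); print(o['ee_pos'],o['eef_rot'],o['grip_width'],o['grip_force'])
c=grab('wrist'); im=c['bgr']; cv2.imwrite('pics/w5.png',im)
h,s,v=cv2.split(cv2.cvtColor(im,cv2.COLOR_BGR2HSV))
zb=o['ee_pos'][2]-.203
m=((h>95)&(h<125)&(s>70)&(v>70)).astype(np.uint8)
m=cv2.morphologyEx(m,cv2.MORPH_CLOSE,np.ones((19,19)))
for m in comps(m,400): print('blue',np.argwhere(m).mean(0)[::-1].round(),rect(c,m,zb+.008),m.sum())
```

```text
[ 0.59486122 -0.07892898  0.30296926] [-3.13988879e+00  3.09773172e-03  2.71984530e-01] 0.056193181466518784 24.996792767196894
blue [282. 264.] [593.3 -79.8  58.3  39.8  15.6] 8033
```

View pics/w5.png

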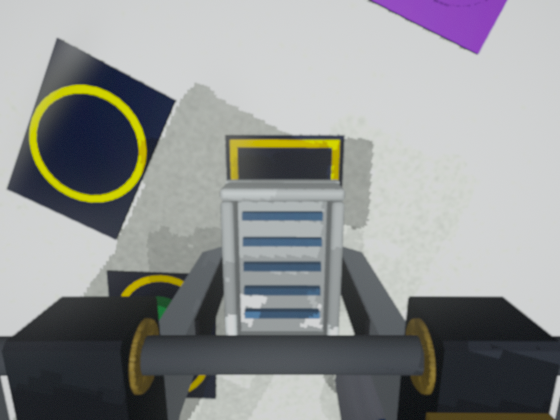

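Call:
{"api": "servo_tool", "payload": {"motion": [[1, 0.15, -0.15, -4, 0], [1, 0.15, -0.15, -7.5, 0], [1, 0.15, -0.15, -9.2, 0], [1, 0.15, -0.15, -9.6, 0], [1, 0.15, -0.15, -9.6, 0], [0.7, 0.15, -0.15, -9.6, 0], [0.2, 0.15, -0.15, -9.6, 0], [0.2, 0.15, -0.15, -9.6, 0], [0, 0.15, -0.15, -9.6, 0], [0, 0.15, -0.15, -5, 0], [0, 0.15, -0.15, 1, 0], [0, 0.15, -0.15, 7, 0], [0, -13, -11, 11, -15], [0, -13, -11, 11, -15], [0, -13, -11, 11, -15], [0, -13, -11, 11, -15], [0, -13, -11, 11, -15], [0, -13, -11, 11, -15]]}}

```text
time_s: 15.72
ee_pos: [0.4661, -0.1899, 0.4142]
eef_rot: [-3.141, 0.001, 0.01]
force: [-0.1, 0.8, 0.5]
grip_width: 0.0939
grip_force: 0.0
```

Run:
```python
from m import *
o=ctrl.get_obs(); print(o['ee_pos'],o['eef_rot'],o['grip_width'],o['grip_force'])
c=grab('wrist'); im=c['bgr']; cv2.imwrite('pics/w6.png',im)
h,s,v=cv2.split(cv2.cvtColor(im,cv2.COLOR_BGR2HSV))
for m in comps((h>20)&(h<35)&(s>120)&(v>80),200): print('yel',np.argwhere(m).mean(0)[::-1].round(),rect(c,m,.0025))
m=((h>95)&(h<125)&(s>70)&(v>70)).astype(np.uint8)
for m in comps(m,100): print('blue',np.argwhere(m).mean(0)[::-1].round(),m.sum())
```

```text
[ 0.46608714 -0.18985366  0.4141619 ] [-3.14116655e+00  6.36431839e-04  9.68437996e-03] 0.09389670750222975 0.0
yel [35. 50.] [602.5  61.3  87.1  54.9 -10.8]
yel [168.  69.] [595.  -79.9 117.3  84.5  15.1]
yel [128. 183.] [460.6 -14.7 119.6  74.1  19.3]
yel [ 35. 362.] [250.1 108.7  97.3  17.7 -13.5]
yel [529. 361.] [ 255.9 -494.2   97.3   18.    14.8]
blue [163.  27.] 179
blue [168.  42.] 167
blue [172.  56.] 154
blue [177.  71.] 144
blue [181.  85.] 134
blue [284. 173.] 119
```

View pics/w6.png

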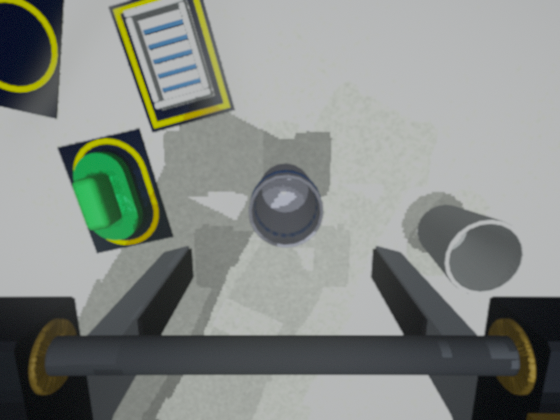

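The view shows the cup with its rim centred at (286,210), rim edges about columns 249–323 and rows 174–247. The tumbler rim is at (483,255). The saucer and massager sit inside their outlines.

Run:
```python
from m import *
c=grab('wrist')
w=cast(c,[(286,210.5),(249,210),(323,210),(286,174),(286,247.5)],.105)*1000; print(w.round(1))
print('diam y',w[1,1]-w[2,1],'diam x',w[3,0]-w[4,0], 'centre',(w[3,0]+w[4,0])/2,(w[1,1]+w[2,1])/2)
```

```text
[[ 466.5 -193.9]
 [ 466.6 -163.5]
 [ 467.2 -224.2]
 [ 496.5 -193.5]
 [ 434.4 -194.3]]
diam y 60.66226909528203 diam x 62.16935915741618 centre 465.46232891052216 -193.85949576036728
```

Call:
{"api": "servo_tool", "payload": {"motion": [[0, 0, -0.4, -6, 0], [0, 0, -0.4, -11, 0], [0, 0, -0.4, -15.1, 0], [0, 0, -0.4, -15.1, 0], [1, 0, -0.4, -15.1, 0], [1, 0, -0.4, -15.1, 0], [1, 0, -0.4, -15.1, 0], [1, 0, -0.4, -15.1, 0], [1, 0, -0.4, -15.1, 0], [1, 0, -0.4, -15.1, 0], [1, 0, -0.4, -15.1, 0], [1, 0, -0.4, -12, 0], [1, 0, -0.4, -6, 0], [1, 0, -0.4, -2, 0], [1, 0, -0.4, -2, 0]], "squeeze": 25}}

```text
time_s: 17.7
ee_pos: [0.4654, -0.1945, 0.3973]
eef_rot: [3.139, -0.004, 0.009]
force: [-0.1, 0.2, -1.8]
grip_width: 0.0602
grip_force: 24.7
```

Run:
```python
from m import *
o=ctrl.get_obs(); print(o['ee_pos'],o['eef_rot'],o['grip_width'],o['grip_force'],o['force'])
```

```text
[ 0.46541116 -0.1944784   0.39729219] [ 3.13920967 -0.00443113  0.00853484] 0.060207852263251295 24.697460767929442 [-0.08032104  0.17615264 -1.82242936]
```

Call:
{"api": "servo_tool", "payload": {"motion": [[1, 6.5, 26.5, 2, 0], [1, 6.5, 26.5, 2, 0], [1, 6.5, 26.5, 2, 0], [1, 6.5, 26.5, 2, 0], [1, 6.5, 26.5, 2, 0], [1, 6.5, 26.5, 2, 0], [1, 6.5, 26.5, 2, 0], [1, 6.5, 26.5, 2, 0]]}}

```text
time_s: 18.7
ee_pos: [0.5303, 0.0695, 0.4143]
eef_rot: [3.141, 0.001, 0.007]
force: [-1.0, -0.4, -1.7]
grip_width: 0.0598
grip_force: 24.7
```

Run:
```python
from m import *
o=ctrl.get_obs(); print(o['ee_pos'],o['eef_rot'],o['grip_width'],o['grip_force'])
c=grab('wrist'); im=c['bgr']; cv2.imwrite('pics/w7.png',im)
h,s,v=cv2.split(cv2.cvtColor(im,cv2.COLOR_BGR2HSV))
for m in comps((h>20)&(h<35)&(s>120)&(v>80),200): print('yel',np.argwhere(m).mean(0)[::-1].round(),rect(c,m,.0025))
```

```text
[0.53032675 0.06950576 0.41426441] [3.14144052e+00 5.66946024e-04 7.14734972e-03] 0.05977937394269974 24.746361895959126
yel [413. 125.] [595.1 -81.4 117.4  85.5  15.3]
yel [277. 115.] [6.061e+02 7.580e+01 8.810e+01 8.660e+01 4.000e-01]
yel [365. 226.] [479.6 -27.9 110.3  47.2  46.6]
yel [439. 362.] [ 319.9 -124.6  105.2   22.4    6. ]
yel [124. 363.] [315.1 260.4  99.9  23.6  -2.3]
yel [483. 417.] [ 233.2 -198.8  122.6    7.8  -89.2]
```

View pics/w7.png

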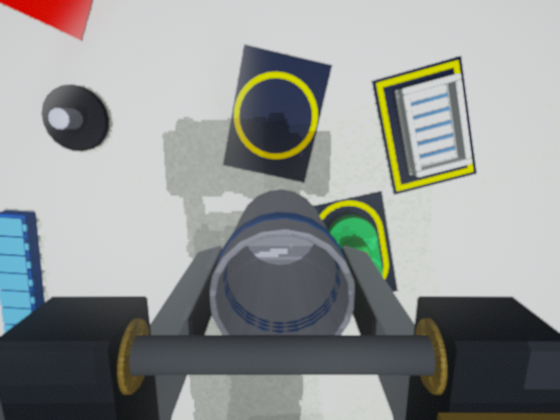

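The view shows the yellow circle whole at (277,115), centre (606.1, 75.8) mm. The held cup is below it and the lid is at (76,118). I place the cup and go on towards the lid.

Call:
{"api": "servo_tool", "payload": {"motion": [[1, 7.55, 0.6, -3, 0], [1, 7.55, 0.6, -8, 0], [1, 7.55, 0.6, -12, 0], [1, 7.55, 0.6, -14.2, 0], [1, 7.55, 0.6, -14.8, 0], [1, 7.55, 0.6, -14.8, 0], [0.5, 7.55, 0.6, -14.8, 0], [0, 7.55, 0.6, -14.8, 0], [0, 7.55, 0.6, -14.8, 0], [0, 7.55, 0.6, -14.8, 0], [0, 7.55, 0.6, -10, 0], [0, 7.55, 0.6, -4, 0], [0, 4, 18, 0, 0], [0, 4, 20, 0, 0], [0, 4, 20, 0, 0], [0, 4, 20, 0, 0], [0, 4, 20, 0, 0], [0, 4, 20, 0, 0]]}}

```text
time_s: 21.0
ee_pos: [0.5709, 0.2691, 0.4142]
eef_rot: [3.141, 0.001, 0.007]
force: [0.0, -0.1, 0.3]
grip_width: 0.0939
grip_force: 0.0
```

Run:
```python
from m import *
o=ctrl.get_obs(); print(o['ee_pos'],o['eef_rot'],o['grip_width'],o['grip_force'])
c=grab('wrist'); im=c['bgr']; cv2.imwrite('pics/w8.png',im)
h,s,v=cv2.split(cv2.cvtColor(im,cv2.COLOR_BGR2HSV))
roi=np.zeros(h.shape,bool); roi[:290,200:380]=1
for m in comps(roi&(v<75),300): print('dark',np.argwhere(m).mean(0)[::-1].round(),rect(c,m,.0),rect(c,m,.014))
```

```text
[0.57090331 0.26909053 0.41416068] [3.14111300e+00 6.78154536e-04 7.02774543e-03] 0.09391214129581645 0.0
dark [272. 159.] [601.6 278.9  64.7  64.2 -89.6] [603.1 278.5  62.4  62.  -89.6]
```

View pics/w8.png

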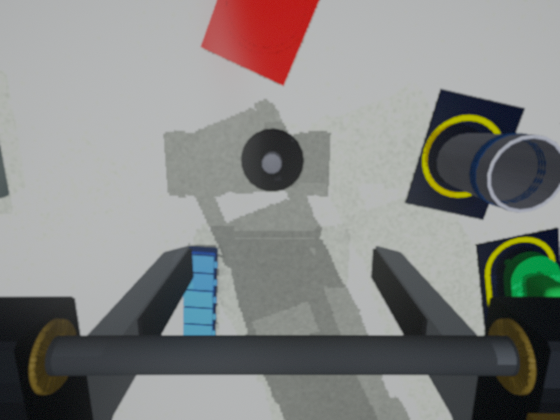

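The view shows the lid at (272,159) with its knob, centre (603, 278.7) mm. The cup stands inside the circle at right. I grasp the knob.

Call:
{"api": "servo_tool", "payload": {"motion": [[0.5, 3.2, 1, -5, 0], [0.5, 3.2, 1, -11, 0], [0.5, 3.2, 1, -16, 0], [0.5, 3.2, 1, -19.2, 0], [0.5, 3.2, 1, -19.8, 0], [0.5, 3.2, 1, -19.8, 0], [1, 3.2, 1, -19.8, 0], [1, 3.2, 1, -19.8, 0], [1, 3.2, 1, -19.8, 0], [1, 3.2, 1, -19.8, 0], [1, 3.2, 1, -19.8, 0], [1, 3.2, 1, -19.8, 0], [1, 3.2, 1, -19.8, 0], [1, 3.2, 1, -17, 0], [1, 3.2, 1, -11, 0], [1, 3.2, 1, -5, 0], [1, 3.2, 1, 0, 0], [1, 3.2, 1, 0, 0]], "squeeze": 25}}

```text
time_s: 23.3
ee_pos: [0.6022, 0.2806, 0.4191]
eef_rot: [-3.139, -0.007, 0.009]
force: [0.8, 0.3, -0.9]
grip_width: 0.0194
grip_force: 25.0
```

Run:
```python
from m import *
o=ctrl.get_obs(); print(o['ee_pos'],o['eef_rot'],o['grip_width'],o['grip_force'])
c=grab('wrist'); im=c['bgr']; cv2.imwrite('pics/w9.png',im)
```

```text
[0.60220685 0.28055012 0.41908128] [-3.13894429 -0.00664724  0.00861901] 0.019385118448973962 24.999863505363464
```

View pics/w9.png

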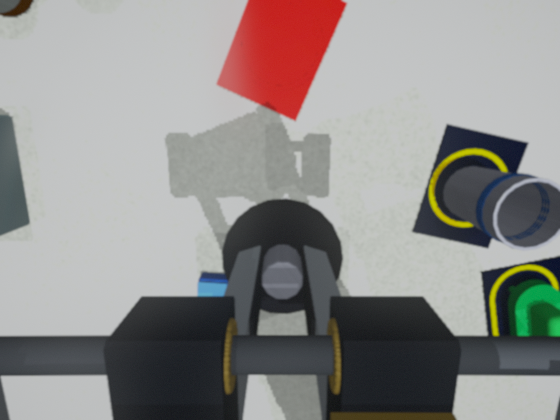

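The view shows the lid hanging level in the fingers, its disc at columns 222–342 with top edge at row 199. I move to a hover short of the cup to measure both.

Call:
{"api": "servo_tool", "payload": {"motion": [[1, -8.7, -20.5, 0, 0], [1, -8.7, -20.5, 0, 0], [1, -8.7, -20.5, 0, 0], [1, -8.7, -20.5, 0, 0], [1, -8.7, -20.5, 0, 0], [1, -8.7, -20.5, 0, 0], [1, -8.7, -20.5, 0, 0], [1, -8.7, -20.5, 0, 0]]}}

```text
time_s: 24.35
ee_pos: [0.5156, 0.0762, 0.4142]
eef_rot: [3.142, 0.001, 0.01]
force: [-0.4, 0.3, -1.0]
grip_width: 0.0194
grip_force: 25.0
```

Run:
```python
from m import *
o=ctrl.get_obs(); print(o['ee_pos'],o['eef_rot'],o['grip_width'],o['grip_force'])
c=grab('wrist'); im=c['bgr']; cv2.imwrite('pics/w10.png',cv2.resize(im[0:320,130:430],None,fx=1.85,fy=1.85,interpolation=cv2.INTER_CUBIC))
print('tcp proj lid top', proj(c,[[*o['ee_pos'][:2],o['ee_pos'][2]-.202]]))
```

```text
[0.51560064 0.07619047 0.41420013] [3.14153211e+00 7.22503705e-04 9.52668466e-03] 0.019416195530404422 24.99987691640854
tcp proj lid top [[280.50871981 259.45678764]]
```

View pics/w10.png

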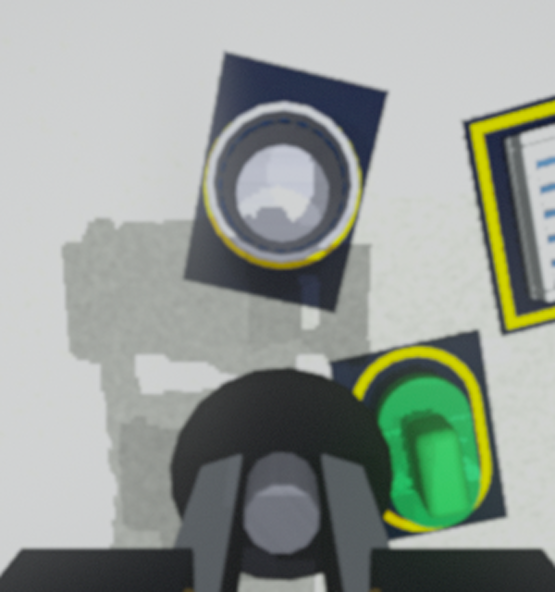

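The view shows the cup rim centred near crop (284,181), edges at columns 207–361 and rows 103–257. The lid disc spans columns 170–391 with its far edge at row 369.

Run:
```python
from m import *
o=ctrl.get_obs(); c=grab('wrist'); f=lambda P:np.array(P)/1.85+[130,0]
w=cast(c,f([(207,182),(361,182),(284,102),(284,258)]),.1075)*1000
cup=np.array([(w[2,0]+w[3,0])/2,(w[0,1]+w[1,1])/2]); print('rim',w.round(1),'diam',w[0,1]-w[1,1],w[2,0]-w[3,0],'centre',cup)
l=cast(c,f([(170,467),(391,467),(281,369),(282,578)]),o['ee_pos'][2]-.202)*1000
print('lid',l.round(1),'diam',l[0,1]-l[1,1],l[2,0]-l[3,0],'centre',(l[2,0]+l[3,0])/2,l[2,0]-33,(l[0,1]+l[1,1])/2,'tcp',o['ee_pos']*1000)
```

```text
rim [[603.3 106.2]
 [603.9  43.6]
 [633.7  75.2]
 [573.3  74.6]] diam 62.65797338610171 60.40168094778801 centre [603.4960183   74.90950392]
lid [[519.3 107.4]
 [519.9  43.7]
 [548.5  75.7]
 [484.1  74.8]] diam 63.68034211535662 64.36918440877082 centre 516.3117807595772 515.4963729639627 75.54087048407979 tcp [515.56583167  76.09226962 414.3160008 ]
```

Call:
{"api": "servo_tool", "payload": {"motion": [[1, 8.8, -0.1, 0, 0], [1, 8.8, -0.1, -3, 0], [1, 8.8, -0.1, -6, 0], [1, 8.8, -0.1, -7, 0], [1, 8.8, -0.1, -7, 0], [1, 8.8, -0.1, -7, 0]]}}

```text
time_s: 25.2
ee_pos: [0.6034, 0.0746, 0.3462]
eef_rot: [-3.141, -0.002, 0.009]
force: [-0.9, 0.0, -1.7]
grip_width: 0.0191
grip_force: 25.0
```

Run:
```python
from m import *
o=ctrl.get_obs(); print(o['ee_pos'],o['eef_rot'],o['grip_width'],o['grip_force'])
c=grab('wrist'); im=c['bgr']; cv2.imwrite('pics/w11.png',cv2.resize(im[120:320,170:390],None,fx=3,fy=3,interpolation=cv2.INTER_CUBIC))
print(c['wc'][:3,3])
```

```text
[0.60343036 0.07463951 0.34623158] [-3.14144985e+00 -2.22701264e-03  8.66091496e-03] 0.01912537643832631 24.999870657920837
[0.67606831 0.07464356 0.3275604 ]
```

View pics/w11.png

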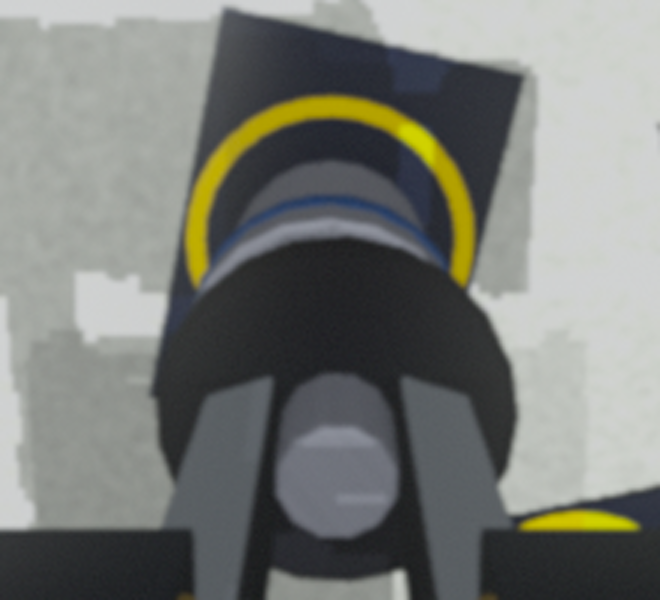

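The view shows the cup rim's far edge at crop (330,217), with the lid disc's far edge just below it at (337,238). The cup foot's far edge is at row 160, inside the circle.

Run:
```python
from m import *
o=ctrl.get_obs(); c=grab('wrist'); f=lambda P:np.array(P)/3+[170,120]
z=o['ee_pos'][2]
print('rim xc',cast(c,f([(330,217)]),.1075)*1000-[31,0],'foot xc',cast(c,f([(330,160)]),.0025)*1000-[28,0])
print('lid xc',cast(c,f([(337,238)]),z-.202)*1000-[33,0],cast(c,f([(337,238)]),z-.208)*1000-[33,0])
print('lid y',cast(c,f([(158,415),(516,415)]),z-.202)[:,1]*1000, 'ring outer top',cast(c,f([(330,95)]),.0025)*1000-[44,0])
print('rim y sym', cast(c,f([(205,285),(455,285)]),.1075)*1000)
```

```text
rim xc [[602.49081417  75.31615918]] foot xc [[602.44781157  75.77716644]]
lid xc [[603.93999435  73.97420168]] [[602.65987398  73.95318827]]
lid y [105.62755765  41.739958  ] ring outer top [[605.59530241  75.91778255]]
rim y sym [[618.9091211  101.16949384]
 [619.3526013   49.24848105]]
```

Call:
{"api": "servo_tool", "payload": {"motion": [[1, -0.1, 0.15, 0, 0], [1, -0.1, 0.15, -1.4, 0], [1, -0.1, 0.15, -2, 0], [1, -0.1, 0.15, -2.4, 0], [1, -0.1, 0.15, -2.6, 0], [1, -0.1, 0.15, -2.6, 0]]}}

```text
time_s: 26.05
ee_pos: [0.6024, 0.076, 0.3186]
eef_rot: [-3.142, -0.0, 0.009]
force: [0.1, -0.3, -0.5]
grip_width: 0.0192
grip_force: 25.0
```

Call:
{"api": "servo_tool", "payload": {"motion": [[1, 0, 0, -0.2, 0], [1, 0, 0, -0.3, 0], [1, 0, 0, -0.35, 0], [1, 0, 0, -0.35, 0]]}}

```text
time_s: 26.55
ee_pos: [0.6026, 0.0761, 0.3168]
eef_rot: [-3.141, -0.002, 0.009]
force: [-2.1, -0.1, 10.6]
grip_width: 0.0193
grip_force: 25.0
```

Contact force is 10 N at the seated height, so I release, rise and check.

Call:
{"api": "servo_tool", "payload": {"motion": [[0.9, 0, 0, -0.3, 0], [0.5, 0, 0, -0.2, 0], [0.5, 0, 0, -0.2, 0], [0.5, 0, 0, -0.2, 0], [0.5, 0, 0, -0.2, 0], [0.5, 0, 0, 3, 0], [0.5, 0, 0, 8, 0], [0.5, -9, 0, 10, 0], [0.5, -9, 0, 10, 0], [0.5, -9, 0, 10, 0], [0.5, -9, 0, 10, 0]]}}

```text
time_s: 27.92
ee_pos: [0.5129, 0.076, 0.4149]
eef_rot: [3.142, 0.0, 0.008]
force: [-0.1, 0.6, 0.1]
grip_width: 0.0469
grip_force: 0.0
```

Run:
```python
from m import *
o=ctrl.get_obs(); print(o['ee_pos'])
c=grab('wrist'); im=c['bgr']
h,s,v=cv2.split(cv2.cvtColor(im,cv2.COLOR_BGR2HSV))
for m in comps((h>20)&(h<35)&(s>120)&(v>80),500): print('yel',np.argwhere(m).mean(0)[::-1].round(),rect(c,m,.0025))
for m in comps((h>35)&(h<85)&(s>80),400): print('green',np.argwhere(m).mean(0)[::-1].round(),rect(c,m,.0285))
sc=grab('scene'); cr=sc['bgr'][120:280,210:410]
cv2.imwrite('pics/fin.png',np.hstack([cv2.resize(im[:300,120:480],(480,400)),cv2.resize(cr,(320,256)).repeat(1,0) if 0 else cv2.copyMakeBorder(cv2.resize(cr,(320,256)),0,144,0,0,cv2.BORDER_CONSTANT)]))
print('lid top expected z .1135 px',proj(c,[[.6025,.0755,.1135]]))
```

```text
[0.51293934 0.07602043 0.41488823]
yel [421. 108.] [595.1 -81.5 117.5  85.4  15.3]
yel [357. 217.] [464.3  -9.2 108.2  81.6  12.5]
green [364. 236.] [460.8 -10.   96.2  55.   13. ]
lid top expected z .1135 px [[282.55328254  95.9304198 ]]
```

View pics/fin.png

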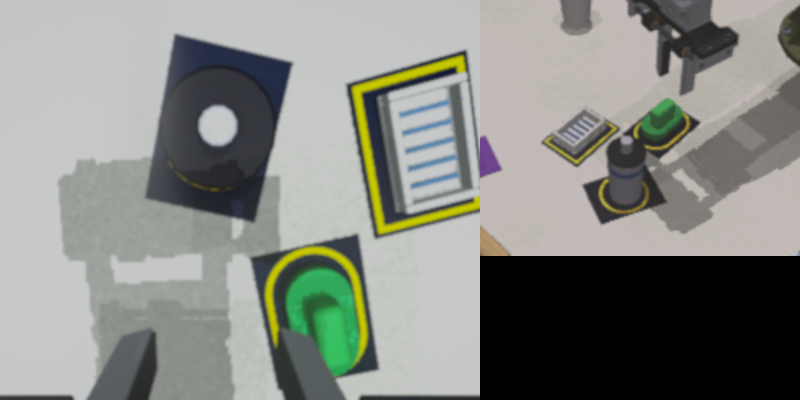

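The view shows the lid seated level on the cup, its centre matching the cup to under 1 mm. The massager is within 1 mm of its outline's centre and the saucer sits centred in its rectangle. Nothing touches the gripper, so I hand in.

```bash
python3 -c "
from station import ctrl
print(ctrl.hand_in())"
```

```text
the job is handed in; nothing more can be done
None
```

I handed in the job at about 28 s: the cup with its lid pressed home, the massager and the saucer are all on their pads, and I left the organizer and tumbler alone; the hand-in gave no verdict.

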